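Index the rotary table to its next slot

ROBOT

A 7-joint arm with a two-finger parallel gripper is mounted at the origin on the work surface; the furniture and walls round the work are solid. World frame = base frame: x ahead of the robot, y to its left, z up, the work surface at z = 0. Lengths are in m, angles in rad, forces in N, time in s.
With the tool pointing down it reaches from about 0.4 to 0.85 m from the base axis. Payload 4.5 kg.
Tool frame: the origin (TCP) lies midway between the tips of the shut fingers; the grasp point (between the pads) lies 19 mm behind it; z points along the fingers, y is the line along which they close (so a half turn about z gives the same grasp; the last joint's range is limited). The gripper opens to 88 mm and grips with 3 to 60 N. Pads are 18 mm wide; open, the fingers measure 123 mm over their backs; the gripper's body (75 mm by 187 mm) begins 45 mm behind the grasp point.
Start: joints at [-1.15, 0.689, -0.195, 1.565, 0.157, 0.902, -0.215], TCP at [0.236, 0.579, 0.239] pointing down, gripper open.
Joint ranges: [-3.01, 3.01], [-0.46, 2.08], [-1.47, 1.51], [0.13, 2.56], [-1, 4.14], [0.04, 2.09], [-2.66, 2.66]. Speed limits (rad/s): [2.57, 2.57, 3.14, 3.14, 3.14, 3.14, 3.14].

INTERFACE

Orientations are given as a unit quaternion [x, y, z, w].
In Python, from plant import r gives the robot as it stands.
- The arm moves only by the tool carry_out, never from a script. Its argument "plan" is a list of rows, each an object with "rot": the turn, a rotation vector about the tool's x, y, z in rad, a list of three; "xyz": the shift along the tool's x, y, z in m, a list of three; "grip": the closure in counts, from 0 (fully open) to 255 (shut). In form: [{"rot": [wx, wy, wz], "xyz": [dx, dy, dz], "grip": grip}, ...]. A call has 1 to 8 rows; each row is the pose to reach, as a shift and turn from the pose commanded when the call began, along the tool's axes at that moment; what a row does not reach only later rows make up. A row lasts 1/12 s, in which the tool goes at most 41.7 mm and 7.16 degrees, less where a joint would pass 70% of its speed; a pose out of reach is approached as far as the arm can. A call with a gripper value outside its range is refused whole. The fingers move at their own pace and stop on an object; "squeeze" is the grip in N (left out, the last holds). Time passes only in rows, so rows that repeat a pose let the fingers close. It gives the time, the measured TCP pose, the force, the opening and the grip force at its end, in the units of the state.
- r.get_state(): the state, without advancing time (a new reading comes with each control period).
- r.snapshot(name): name is "scene" or "top"; returns the picture (480x640x3 uint8, red, green, blue); there is no depth.
- r.camera_params(name): a dict with "fx", "fy", "cx", "cy" (pixels), "position" and "attitude" of the camera in the world. Camera axes: x right, y down, z forward; pixel columns grow to the right and rows downward; lengths in m; the calibration is good to about 2 mm. A picture is of the moment at which its call begins. camera_params takes no time and is no camera call.
- r.finish_job(): hands the job in; it is judged then, once.
The state is a dict: "clock": time; "q": joint angles; "qd": joint speeds; "joint_torque": joint torques, N m; "tool_pos": TCP position; "eef_rot": TCP orientation; "contact_force": force on the tool from outside, world axes, zero at the start; "moment": the same for the moment, N m; "opening": opening from 0.0 (shut) to 1.0 (fully open); "finger_force": force on a finger pad.
Only numpy, scipy, OpenCV 4.12 (cv2) and the standard library are available. Lean on these libraries where they do the work, as an engineer would, in place of code of your own. Each camera call takes 0.05 s, during which the arm holds its last target. There are 200 camera calls.

TASK

Press the red plunger cap of the small rotary table down with the fingertips to unlock the table, and turn it clockwise (seen from above) to the very next slot of the index ring. Then let the plunger spring up fully into that slot, so that the table is locked again, and move away. Leave the steel ring lying in its nest on the table, and do not disturb the other things on the bench.

Things in the scene. Friction and masses are not known exactly. Their poses are not given: they have to be found in the camera images.
- index_base: Fixed base of the rotary table, a blue drum 154 mm across on a dark flange 166 mm across, screwed to the bench. Its origin is on the turning axis at bench height, z up. Its top is a fixed steel index ring (radii 57 to 72 mm, top 36 mm above the bench) with six slots 10 mm wide cut through it, 60 degrees apart, at 0, 60, 120... degrees from the base's own x axis; a white dot on the blue rim marks each slot.
- turntable (a joint): Angle of the aluminium turntable (109 mm across, top 34 mm above the bench) in rad. It starts at about 0, with the plunger's dog in the slot on the base's own x axis; it GROWS as the table turns CLOCKWISE seen from above, 1.047 per slot. It turns freely, without end stops (0.03 N m friction), while the dog is out of the slots; locked, it has about 0.016 rad of play either way. A red mark on the table opposite the plunger points at the opposite slot.
- plunger (a joint): How far the plunger is pressed down, in m: 0 up and locked, 0.013 fully down (about 4 N to start, 8 N fully down; a spring lifts it). Pressed beyond 0.0085 its brass dog is below the index ring and the table can turn. Between slots the dog rides under the ring and the plunger stays at about 0.0085 when let go; it springs up by itself and centres the table when let go within about 0.1 rad of a slot.
- cap (a point): Centre of the dished floor of the red plunger cap, which rides on the turntable 46 mm from the turning axis. 54 mm above the bench when up, 41 mm when pressed. The dish is round, 43 mm wide inside at its rim and 6 mm deep, so that shut fingertips fit inside and can push its rim sideways; the cap is 55 mm across outside. z is up.
- nest (a point): Centre of the ring's nest on the turntable top, between three brass pins 5.5 mm high: 18 mm from the turning axis on the side away from the plunger.
- girth_ring: Loose steel ring, 45 mm across and 8 mm thick, lying flat between the three pins of the nest (1.5 mm play) and carried round by the table. Its origin is the centre of its underside.
- rivet_tin: Bystander: round green tin, 65 mm across and 30 mm high, loose on the bench on the robot's side of the table. Origin at the centre of its underside. Not listed: a tall green splitting machine (y below 0.01 m, up to 0.34 m high) stands to the right of the rotary table; keep the hand clear of it.
- beeswax: Bystander: yellow block of beeswax, 32 x 46 x 18 mm, loose on the bench. Origin at the centre of its underside.
- brass_buckle: Bystander: brass-coloured buckle, 42 x 30 x 11 mm, lying loose on the bench. Origin at the centre of its underside.
There are look-alikes about, which are no part of the job. There is more than one size of the girth_ring; the one meant has the size given above.

How it is judged:
By the outcome, as a careful person would: the job done as asked, in the order asked, and still so for the second after the job is handed in, with the robot touching nothing.
It also fails if it takes over 35 s, if anything falls off the work surface, if the arm or the gripper's body presses on something with over 40 N, if the wrist force passes 120 N, or if a joint passes its speed limit or range.

## Working session

There is one attempt and no reset: what is moved stays moved. The work goes in short steps, Python scripts to look and compute and a tool call to move; the robot and the scene stay as the last step left them, time stands still between calls to the robot, and variables do not carry over. Pictures are saved under pics/ and viewed, at most 10 in all, crops included, and the job is handed in when it is done.

Besides the shell and the picture viewer there is one more tool, called as name(argument=value, ...) on one line, values as JSON. carry_out: Moves the arm, as the interface text tells. Its arguments: {"type":"object","properties":{"plan":{"type":"array"},"squeeze":{"type":"number"}},"required":["plan"]}

```bash
ls; mkdir -p pics
python3 - <<'E'
from plant import r
import cv2
for n in("scene","top"):
    im=r.snapshot(n); cv2.imwrite(f"pics/{n}0.png",im[:,:,::-1]); print(n,r.camera_params(n))
s=r.get_state();print({k:s[k] for k in("clock","tool_pos","eef_rot","contact_force","opening")})
E
```

```text
pics
scene {'fx': 563.5493897861531, 'fy': 563.5493897861531, 'cx': 317.9189038732744, 'cy': 240.2505597164181, 'position': array([ 0.08737142, -0.42323381,  0.56476751]), 'attitude': array([ 0.84753946, -0.26770224,  0.13454483, -0.4380754 ])}
top {'fx': 466.51348601943323, 'fy': 466.51348601943323, 'cx': 315.2986919815792, 'cy': 245.89071094901496, 'position': array([0.44452643, 0.11015534, 0.89741909]), 'attitude': array([-0.7013399 ,  0.71258311, -0.00495661,  0.01797486])}
{'clock': 0.1, 'tool_pos': array([0.23562101, 0.57829599, 0.23799461]), 'eef_rot': array([ 1.92138667e-01,  9.81367458e-01, -7.98921208e-04, -8.05816661e-05]), 'contact_force': array([-0.47988404, -0.43507401,  0.27765817]), 'opening': 0.9988555886616729}
```

View pics/scene0.png

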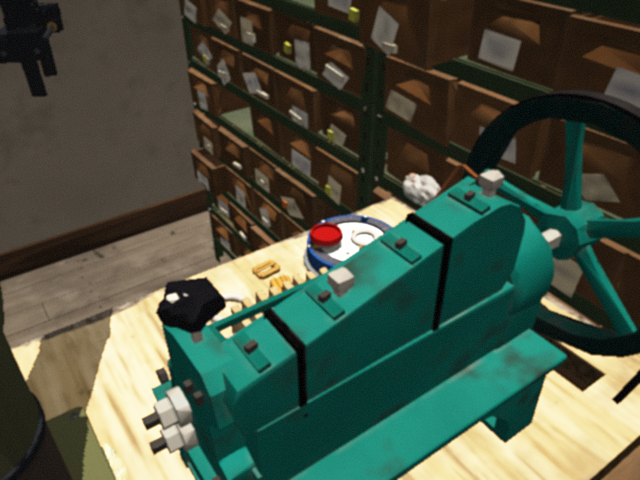

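View pics/top0.png

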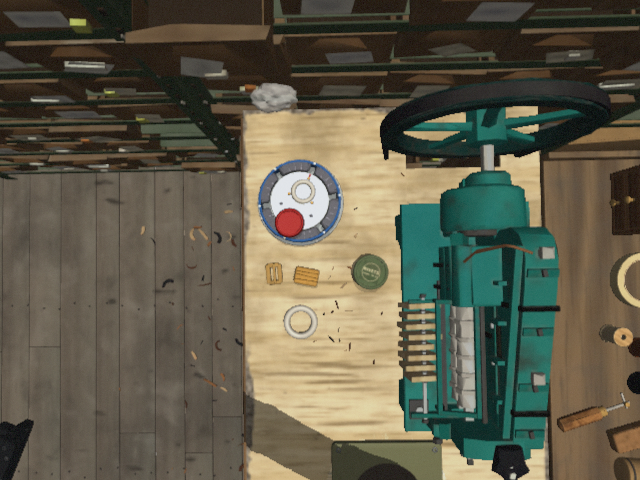

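The top view shows the rotary table at about (300,201), its red cap at (289,222) and a small ring in the nest at (303,191). Bystanders are the tin at (370,271), the wax at (307,276) and the buckle at (274,273).

Possible mix-ups:
- **Ring:** the one at (300,322) is loose on the bench and larger, so it is a look-alike. The one at (303,191) is meant.
- **Cap:** the only red cap is at (289,222). The red mark on the table is small.

```bash
cat > h.py <<'E'
from plant import r
import cv2, numpy as np
from scipy.spatial.transform import Rotation as R
def ray(n,u,v,z):
    p=r.camera_params(n); d=R.from_quat(p["attitude"]).apply([(u-p["cx"])/p["fx"],(v-p["cy"])/p["fy"],1])
    o=p["position"]; return o+d*(z-o[2])/d[2]
def proj(n,P):
    p=r.camera_params(n); c=R.from_quat(p["attitude"]).inv().apply(np.array(P)-p["position"])
    return p["fx"]*c[0]/c[2]+p["cx"],p["fy"]*c[1]/c[2]+p["cy"]
def mask(im,lo,hi):
    h=cv2.cvtColor(im,cv2.COLOR_RGB2HSV); return cv2.inRange(h,lo,hi)
def red(im):
    m=mask(im,(0,150,60),(8,255,255))|mask(im,(172,150,60),(180,255,255))
    c=max(cv2.findContours(m,0,2)[0],key=cv2.contourArea); return c
E
python3 - <<'E'
from h import *
im=r.snapshot("top"); c=red(im); print("cap",cv2.fitEllipse(c),cv2.contourArea(c))
cu,cv_=cv2.fitEllipse(c)[0]; cap=ray("top",cu,cv_,.060);print(cap)
m=mask(im,(100,80,40),(125,255,255)); m[:,:240]=0;m[:,360:]=0;m[:140]=0;m[260:]=0
b=max(cv2.findContours(m,0,2)[0],key=cv2.contourArea); b=cv2.convexHull(b); e=cv2.fitEllipse(b); print("blue",e)
C=ray("top",*e[0],.034); print(C, "r",[np.hypot(*(ray("top",*p[0],.034)-C)[:2]) for p in b[::6]])
d=(cap-C)[:2];print(np.hypot(*d),np.degrees(np.arctan2(d[1],d[0])))
s=r.snapshot("scene"); c=red(s);e=cv2.fitEllipse(c);print("scene cap",e,ray("scene",*e[0],.060),proj("scene",cap))
cv2.imwrite("pics/crop.png",cv2.resize(im[150:255,245:355],None,fx=5.5,fy=5.5,interpolation=2)[:,:,::-1])
E
```

```text
cap ((288.9124450683594, 222.60191345214844), (27.285531997680664, 27.643516540527344), 51.89439010620117) 587.0
[0.51455268 0.17223618 0.06      ]
blue ((298.69171142578125, 199.94911193847656), (79.80364227294922, 82.0479965209961), 46.566009521484375)
[0.5586178  0.15538065 0.034     ] r [np.float64(0.07536011945408903), np.float64(0.07687256460193852), np.float64(0.07555224894181839), np.float64(0.07540481297533626), np.float64(0.0747389712575529), np.float64(0.07496905618668775)]
0.04717885044520256 159.0674437278275
scene cap ((325.1533203125, 234.3817596435547), (23.05634880065918, 31.83694076538086), 89.5857925415039) [0.50830203 0.16679602 0.06      ] (np.float64(326.37878187185675), np.float64(231.4654705378635))
```

View pics/crop.png

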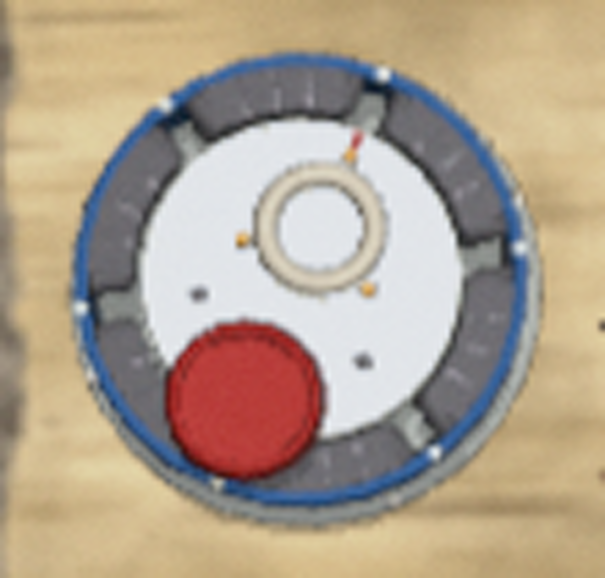

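The crop confirms the target. The cap is at the lower-left slot (dot at crop 219,484), the red mark is opposite at (357,140), and the 45 mm ring lies between the three pins. Turning clockwise goes to the slot at the left, with its dot at crop (81,308). The body corners have room, so I set out at height with the fingers shut.

carry_out(plan=[{"rot": [0,0,-0.1],"xyz": [-0.03,-0.02,0],"grip": 255},{"rot": [0,0,-0.2],"xyz": [-0.06,-0.04,0],"grip": 255},{"rot": [0,0,-0.3],"xyz": [-0.09,-0.06,0],"grip": 255},{"rot": [0,0,-0.386],"xyz": [-0.12,-0.08,0],"grip": 255},{"rot": [0,0,-0.386],"xyz": [-0.15,-0.1,0],"grip": 255},{"rot": [0,0,-0.386],"xyz": [-0.18,-0.12,0.01],"grip": 255},{"rot": [0,0,-0.386],"xyz": [-0.21,-0.14,0.02],"grip": 255},{"rot": [0,0,-0.386],"xyz": [-0.24,-0.16,0.03],"grip": 255}], squeeze=10)

```text
clock: 0.87
tool_pos: [0.3985, 0.3386, 0.2086]
eef_rot: [0.0, 1.0, 0.0, 0.0]
contact_force: [1.2, -0.5, -0.4]
opening: 0.416
finger_force: 0.0
```

Run:
```python
from h import *
d=[(166,104),(383,74),(520,247),(434,453),(219,484),(81,308)]
P=np.array([ray("top",u/5.5+244.6,v/5.5+149.6,.036) for u,v in d]);C=P.mean(0);print(C)
print(np.hypot(*(P-C)[:,:2].T), np.degrees(np.arctan2(*(P-C)[:,1::-1].T)))
s=r.get_state();print(s["clock"],s["tool_pos"],R.from_quat(s["eef_rot"]).as_matrix().round(3),s["opening"])
```

```text
[0.55796258 0.15433007 0.036     ]
[0.07469865 0.07454136 0.07475878 0.07434698 0.07468953 0.0747749 ] [  36.67776075  -22.86062434  -82.96839856 -143.60535529  157.65382197
   96.77464061]
0.8667 [0.39853007 0.33864717 0.20856931] [[-1.     0.001  0.001]
 [ 0.001  1.     0.   ]
 [-0.001  0.    -1.   ]] 0.41590404367141126
```

carry_out(plan=[{"rot": [0,0,0],"xyz": [-0.02,-0.03,0.01],"grip": 255},{"rot": [0,0,0],"xyz": [-0.04,-0.06,0.03],"grip": 255},{"rot": [0,0,0],"xyz": [-0.06,-0.085,0.045],"grip": 255},{"rot": [0,0,0],"xyz": [-0.08,-0.115,0.06],"grip": 255},{"rot": [0,0,0],"xyz": [-0.1,-0.145,0.08],"grip": 255},{"rot": [0,0,0],"xyz": [-0.117,-0.167,0.1],"grip": 255},{"rot": [0,0,0],"xyz": [-0.117,-0.167,0.118],"grip": 255},{"rot": [0,0,0],"xyz": [-0.117,-0.167,0.118],"grip": 255}])

```text
clock: 1.53
tool_pos: [0.5138, 0.1698, 0.0877]
eef_rot: [0.003, 1.0, -0.002, -0.002]
contact_force: [-1.3, 1.2, -0.4]
opening: 0.008
finger_force: 0.0
```

Run:
```python
from h import *
s=r.get_state();print(s["clock"],s["tool_pos"],s["opening"],s["contact_force"])
for n in("scene","top"):
    im=r.snapshot(n); u,v=proj(n,s["tool_pos"]);print(n,u,v)
    u0,v0=int(u)-50,int(v)-40;print(u0,v0)
    cv2.imwrite(f"pics/a_{n}.png",cv2.resize(im[v0:v0+90,u0:u0+110],None,fx=6,fy=6,interpolation=2)[:,:,::-1])
```

```text
1.5333 [0.51383428 0.16980075 0.08768563] 0.00785530617349838 [-1.29289146  1.18515233 -0.43066497]
scene 326.9566982297041 217.60293386229432
276 177
top 289.1194448703618 221.68347016201437
239 181
```

View pics/a_scene.png

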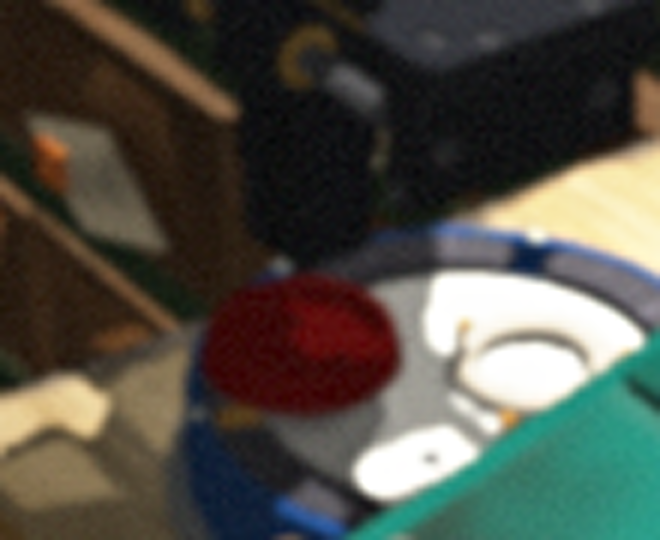

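View pics/a_top.png

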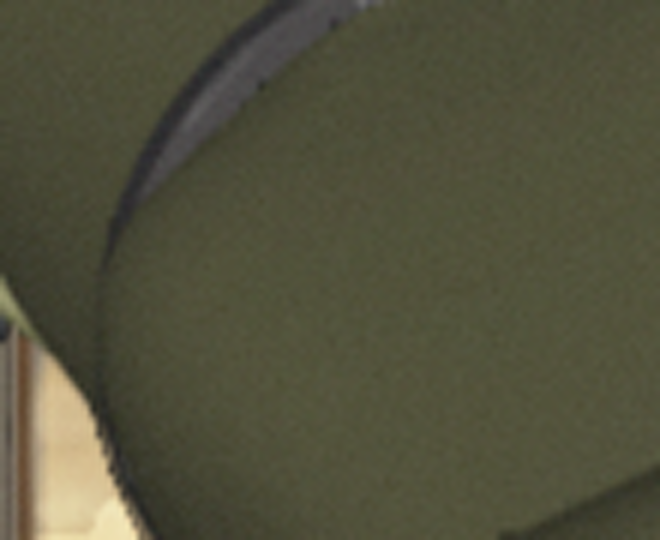

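The scene crop shows the shut fingertips at about crop (307,262), straight above the cap centre at about (302,345). That agrees with the ray estimates. In the top view the hand hides the cap. Next I go down slowly.

carry_out(plan=[{"rot": [0,0,0],"xyz": [0,0,0.005],"grip": 255},{"rot": [0,0,0],"xyz": [0,0,0.012],"grip": 255},{"rot": [0,0,0],"xyz": [0,0,0.018],"grip": 255},{"rot": [0,0,0],"xyz": [0,0,0.024],"grip": 255},{"rot": [0,0,0],"xyz": [0,0,0.028],"grip": 255},{"rot": [0,0,0],"xyz": [0,0,0.028],"grip": 255},{"rot": [0,0,0],"xyz": [0,0,0.028],"grip": 255}])

```text
clock: 2.22
tool_pos: [0.5143, 0.1731, 0.0625]
eef_rot: [0.0, 1.0, -0.0, -0.0]
contact_force: [0.1, -0.4, -0.3]
opening: 0.007
finger_force: 0.0
```

carry_out(plan=[{"rot": [0,0,0],"xyz": [-0.001,-0.001,0.002],"grip": 255},{"rot": [0,0,0],"xyz": [-0.001,-0.001,0.005],"grip": 255},{"rot": [0,0,0],"xyz": [-0.001,-0.001,0.008],"grip": 255},{"rot": [0,0,0],"xyz": [-0.001,-0.001,0.01],"grip": 255},{"rot": [0,0,0],"xyz": [-0.001,-0.001,0.01],"grip": 255},{"rot": [0,0,0],"xyz": [-0.001,-0.001,0.01],"grip": 255}])

```text
clock: 2.72
tool_pos: [0.5158, 0.1719, 0.0529]
eef_rot: [0.0, 1.0, -0.0, 0.0]
contact_force: [-1.0, -1.1, 3.6]
opening: 0.004
finger_force: 1.8
```

Contact came at 0.053–0.054 m, which matches the dish floor; the rim would be at 0.060. Next I press fully down.

carry_out(plan=[{"rot": [0,0,0],"xyz": [0,0,0.003],"grip": 255},{"rot": [0,0,0],"xyz": [0,0,0.006],"grip": 255},{"rot": [0,0,0],"xyz": [0,0,0.009],"grip": 255},{"rot": [0,0,0],"xyz": [0,0,0.011],"grip": 255},{"rot": [0,0,0],"xyz": [0,0,0.012],"grip": 255},{"rot": [0,0,0],"xyz": [0,0,0.012],"grip": 255}])

```text
clock: 3.22
tool_pos: [0.516, 0.1722, 0.0414]
eef_rot: [0.0, 1.0, 0.0, 0.001]
contact_force: [-0.1, -1.7, 10.6]
opening: 0.0
finger_force: 5.4
```

carry_out(plan=[{"rot": [0,0,0],"xyz": [-0.0013,0.0027,0],"grip": 255},{"rot": [0,0,0],"xyz": [-0.0027,0.0054,0],"grip": 255},{"rot": [0,0,0],"xyz": [-0.0043,0.0079,0],"grip": 255},{"rot": [0,0,0],"xyz": [-0.0061,0.0104,0],"grip": 255},{"rot": [0,0,0],"xyz": [-0.008,0.0127,0],"grip": 255},{"rot": [0,0,0],"xyz": [-0.0101,0.0148,0],"grip": 255},{"rot": [0,0,0],"xyz": [-0.0123,0.0169,0],"grip": 255},{"rot": [0,0,0],"xyz": [-0.0147,0.0188,0],"grip": 255}])

```text
clock: 3.88
tool_pos: [0.5303, 0.1906, 0.0414]
eef_rot: [0.001, 1.0, -0.0, 0.0]
contact_force: [-0.8, -1.7, 12.2]
opening: 0.005
finger_force: 5.8
```

Run:
```python
from h import *
im=r.snapshot("scene"); c=red(im); e=cv2.fitEllipse(c); print(e, ray("scene",*e[0],.045))
s=r.get_state();print(s["tool_pos"],s["contact_force"])
for a in (157,127,97):
    t=np.radians(a); print(a,proj("scene",[.558+.046*np.cos(t),.1543+.046*np.sin(t),.045]))
cv2.imwrite("pics/b.png",cv2.resize(im[180:290,270:410],None,fx=5,fy=5,interpolation=2)[:,:,::-1])
```

```text
((327.1394348144531, 239.50942993164062), (6.9070048332214355, 20.68721580505371), 83.73592376708984) [0.51509717 0.17085745 0.045     ]
[0.53106637 0.19119885 0.04146969] [-0.16389499 -1.14379326 11.08998406]
157 (np.float64(326.9073364006967), np.float64(238.97275689395207))
127 (np.float64(327.51652132653686), np.float64(230.53253615413868))
97 (np.float64(335.1991315763695), np.float64(223.68500388429263))
```

View pics/b.png

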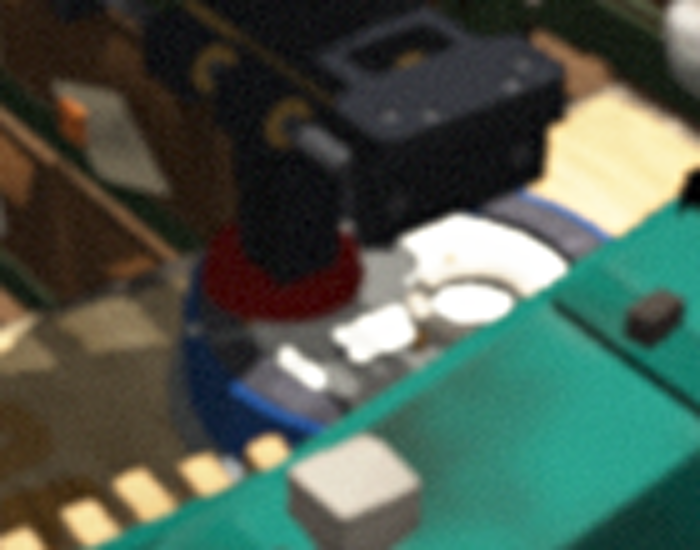

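The crop shows the fingertips in the cap dish with the dish still pressed. The ring has swung toward the viewer, so the table is turning. I continue the arc.

carry_out(plan=[{"rot": [0,0,0],"xyz": [-0.0024,0.0017,0],"grip": 255},{"rot": [0,0,0],"xyz": [-0.005,0.0033,0],"grip": 255},{"rot": [0,0,0],"xyz": [-0.0077,0.0047,0],"grip": 255},{"rot": [0,0,0],"xyz": [-0.0104,0.0059,0],"grip": 255},{"rot": [0,0,0],"xyz": [-0.0132,0.0069,0],"grip": 255},{"rot": [0,0,0],"xyz": [-0.0161,0.0078,0],"grip": 255},{"rot": [0,0,0],"xyz": [-0.0191,0.0084,0],"grip": 255},{"rot": [0,0,0],"xyz": [-0.022,0.0089,0],"grip": 255}])

```text
clock: 4.6
tool_pos: [0.5522, 0.1998, 0.0414]
eef_rot: [0.0, 1.0, -0.0, 0.0]
contact_force: [-2.3, -1.7, 11.4]
opening: 0.005
finger_force: 5.6
```

carry_out(plan=[{"rot": [0,0,0],"xyz": [0,0,0],"grip": 255},{"rot": [0,0,0],"xyz": [0,0,0],"grip": 255}])

```text
clock: 4.77
tool_pos: [0.553, 0.1999, 0.0414]
eef_rot: [0.001, 1.0, 0.0, 0.001]
contact_force: [0.2, -1.2, 9.7]
opening: 0.01
finger_force: 4.8
```

Run:
```python
from h import *
im=r.snapshot("scene"); c=cv2.convexHull(red(im)); x,y,w,h=cv2.boundingRect(c); print("bbox",x,y,w,h)
s=r.get_state();print(s["tool_pos"],s["contact_force"])
for a in (105,101,97,93):  # predicted outline of rim (r=27.5, z .047) and lower edge z .041 
    t=np.radians(a); c0=np.array([.558+.046*np.cos(t),.1543+.046*np.sin(t)])
    Q=np.array([proj("scene",[c0[0]+.0275*np.cos(p),c0[1]+.0275*np.sin(p),z]) for p in np.linspace(0,6.28,60) for z in(.047,)])
    print(a,Q.min(0),Q.max(0))
cv2.imwrite("pics/c.png",cv2.resize(im[180:290,270:410],None,fx=5,fy=5,interpolation=2)[:,:,::-1])
```

```text
bbox 324 229 20 8
[0.5530167  0.19992796 0.04145775] [-0.64533236 -0.28162954 10.60458799]
105 [315.90441252 215.17826849] [349.26424054 233.74539894]
101 [317.21223919 214.40644443] [350.50348861 232.89612781]
97 [318.61189431 213.68705289] [351.83944654 232.10477564]
93 [320.0966404  213.02299553] [353.26563109 231.37450036]
```

View pics/c.png

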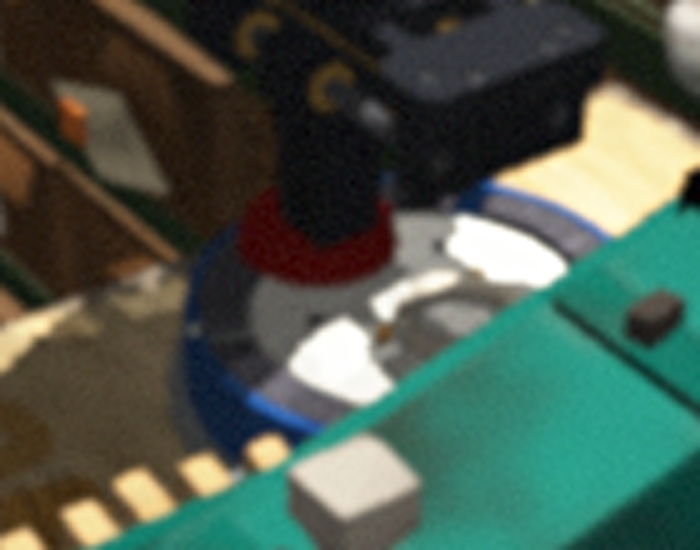

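The crop shows the cap spanning x 237–395, about full pixels 317–349. That is at the target within about 3°, slightly short. I push on 1.5 mm and then raise the tip slowly.

carry_out(plan=[{"rot": [0,0,0],"xyz": [-0.0015,0,0],"grip": 255},{"rot": [0,0,0],"xyz": [-0.0015,0,0],"grip": 255},{"rot": [0,0,0],"xyz": [-0.0015,0,-0.002],"grip": 255},{"rot": [0,0,0],"xyz": [-0.0015,0,-0.004],"grip": 255},{"rot": [0,0,0],"xyz": [-0.0015,0,-0.006],"grip": 255},{"rot": [0,0,0],"xyz": [-0.0015,0,-0.008],"grip": 255},{"rot": [0,0,0],"xyz": [-0.0015,0,-0.008],"grip": 255}])

```text
clock: 5.4
tool_pos: [0.554, 0.2, 0.0492]
eef_rot: [0.0, 1.0, 0.0, 0.0]
contact_force: [-0.7, -0.3, 4.4]
opening: 0.005
finger_force: 2.5
```

The plunger is following up at about 5 mm pressed, still with 4 N. That is above the riding depth, so the dog is in the slot. I rise clear.

carry_out(plan=[{"rot": [0,0,0],"xyz": [0,0,-0.002],"grip": 255},{"rot": [0,0,0],"xyz": [0,0,-0.004],"grip": 255},{"rot": [0,0,0],"xyz": [0,0,-0.006],"grip": 255},{"rot": [0,0,0],"xyz": [0,0,-0.01],"grip": 255},{"rot": [0,0,0],"xyz": [0,0,-0.02],"grip": 255},{"rot": [0,0,0],"xyz": [0,0,-0.05],"grip": 255},{"rot": [0,0,0],"xyz": [0,0,-0.09],"grip": 255},{"rot": [0,0,0],"xyz": [0,0,-0.13],"grip": 255}])

```text
clock: 6.07
tool_pos: [0.5523, 0.1992, 0.1797]
eef_rot: [0.0, 1.0, -0.001, -0.002]
contact_force: [1.2, 0.7, 0.1]
opening: 0.003
finger_force: 0.0
```

carry_out(plan=[{"rot": [0,0,0],"xyz": [0.03,0.03,0],"grip": 255},{"rot": [0,0,0],"xyz": [0.05,0.06,0],"grip": 255},{"rot": [0,0,0],"xyz": [0.07,0.09,0],"grip": 255},{"rot": [0,0,0],"xyz": [0.09,0.12,0],"grip": 255},{"rot": [0,0,0],"xyz": [0.11,0.15,0],"grip": 255},{"rot": [0,0,0],"xyz": [0.13,0.18,0],"grip": 255},{"rot": [0,0,0],"xyz": [0.14,0.2,0],"grip": 255},{"rot": [0,0,0],"xyz": [0.14,0.2,0],"grip": 255}])

```text
clock: 6.73
tool_pos: [0.4088, 0.4063, 0.1796]
eef_rot: [-0.004, 1.0, 0.003, -0.001]
contact_force: [0.4, 1.1, 0.5]
opening: 0.005
finger_force: 0.0
```

Run:
```python
from h import *
im=r.snapshot("top"); c=red(im); e=cv2.fitEllipse(c); P=ray("top",*e[0],.060); d=P[:2]-[.558,.1543]
print(e,P,np.hypot(*d),np.degrees(np.arctan2(d[1],d[0])),r.get_state()["tool_pos"])
cv2.imwrite("pics/d.png",cv2.resize(im[150:345,240:400],None,fx=3,fy=3,interpolation=2)[:,:,::-1])
```

```text
((273.4974365234375, 202.9942626953125), (27.239641189575195, 27.744028091430664), 167.89773559570312) [0.55048816 0.1995973  0.06      ] 0.045915934633937755 99.41591176338402 [0.41118975 0.40282206 0.17928721]
```

View pics/d.png

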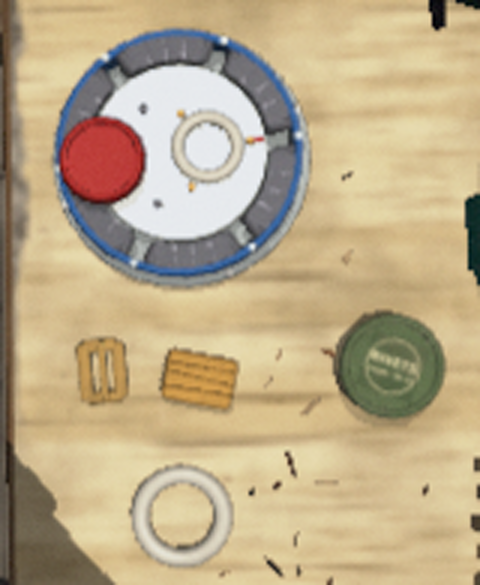

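The crop shows the cap at the left slot (102,160), the red mark pointing straight at the opposite slot (265,139), and the ring lying between its pins (208,146). The bystanders are unmoved. I do one numeric check of the cap height across the two views, then hand in.

Run:
```python
from h import *
e=cv2.fitEllipse(red(r.snapshot("scene"))); t=cv2.fitEllipse(red(r.snapshot("top")))[0]
print(e)
for z in(.060,.0515,.047): print(z,proj("scene",ray("top",*t,z)))
# at start (cap up): seen v 234.38 against predicted 231.47, i.e. +2.9
s=r.get_state();print(s["qd"].round(3),s["contact_force"])
if abs(e[0][1]-proj("scene",ray("top",*t,.060))[1]-2.9)<2: print(r.finish_job())
```

```text
((333.3421325683594, 218.42523193359375), (22.632863998413086, 31.818618774414062), 90.04300689697266)
0.06 (np.float64(334.46685610997133), np.float64(216.54209385655145))
0.0515 (np.float64(334.6126898206249), np.float64(220.40971299144883))
0.047 (np.float64(334.68913266534776), np.float64(222.43703443620126))
[ 0.028  0.     0.02   0.005  0.    -0.003 -0.002] [ 0.21536631 -0.35611683 -0.12358959]
the job is handed in; nothing more can be done
None
```

I turned the table clockwise one slot and let the plunger spring up; it reads locked at full height in the pictures, the ring is in its nest, the bystanders look unmoved, and the job is handed in.

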